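Press a brass block into the fence and onto the bed, and hold it for chasing

TASK

Pick up the brass block from the black mat, set it down on the steel bed with its bevelled edge facing away from the green fence, let go of it, and bring it snug against the red stop block with its long straight back flat along the fence. Then hold it there for the engraver with a firm diagonal push, into the fence and down onto the bed at the same time (about 10 N each way), and finish while still pushing: do not let go or back off at the end. Leave the other tools and pieces on the bench where they are.

Things in the scene. Friction and masses are not known exactly. Their poses are not given: they have to be found in the camera images.
- blank_centre (a point): Centre (half-way up) of the brass block: 64 mm long (its y), 44 wide (x), 26 high (z up), 0.45 to 0.65 kg, copper dots on top. Ends (+y, -y): plain upright faces, good to grip. Back (+x): upright face. Front (-x): upright for the lowest 10 mm, then a 45 degree bevel going 16 mm in and up to the top. Starts on a fixed black mat, 150 x 150 x 6 mm, bevel roughly towards the robot.
- bevel_mid (a point): Middle of the block's 45 degree bevel: 14 mm from its centre towards its front (-x), 18 mm above its underside; axes as the block's. A push here with shut fingertips, square to the bevel (towards the block's +x and down), presses the block into the fence and onto the bed without tipping it.
- bed_top (a point): Centre of the upper face of the fixed, rigid steel bed, a plate 130 mm (its x) x 240 mm (its y), top 16 mm above the bench. x points to the fence, y along the fence towards the stop block's end, z up. Bed, fence and stop are polished and waxed: brass slides on them easily (friction coefficient 0.2 to 0.3).
- fence_face (a point): On the fixed, rigid green fence: middle of the face that looks at the bed (to -x), at the level of the bed's surface, 45 mm from the bed's centre. The fence is 240 mm long (its y), 20 mm thick and stands 20 mm above the bed, lower than the block. Axes parallel to the bed's.
- stop_face (a point): On the fixed red stop block: where its working face (looking to -y) meets the fence and the bed. From here it spans 50 mm to -x and 30 mm to +y, 28 mm high, screw head 6 mm higher. Lies 30 to 70 mm to +y of the bed's centre (varies). Axes parallel to the bed's. With the block home, its centre is 32 mm to -y and 22 mm to -x of this point.
- blank: The same brass block; origin at the centre of its underside, same axes.
- bed: The steel bed; origin at the centre of its underside, 12 mm below its upper face.
- fence: The green fence; origin at the point fence_face.
- punch_a: Bystander, leave alone: steel punch, a dark square bar about 125 x 13 x 13 mm lying flat near the middle of the bench. Origin at the middle of its underside.
- punch_b: Bystander, leave alone: steel punch, a dark square bar about 115 x 12 x 12 mm lying beside the other. Origin at the middle of its underside.
- hammer: Bystander, leave alone: hammer with a dark wooden handle, 240 mm long, lying at the right side. Origin at the middle of its underside.
- brass_bowl: Bystander, leave alone: empty brass bowl, rim diameter 110 mm, 45 mm high. Origin at the middle of its underside.
- mallet_head: Bystander, leave alone: pale wooden cylinder (mallet head), diameter 56 mm, 70 mm tall, standing. Origin at the middle of its underside.
- brass_ring: Bystander, leave alone: brass ring, outer diameter 64 mm, 14 mm high. Origin at the middle of its underside.
- oak_offcut: Bystander, leave alone: dark wooden offcut 50 x 90 x 30 mm. Origin at the middle of its underside.
There are look-alikes about, which are no part of the job. Leave any purple look-alike of the blank alone.

How it is judged:
On the way:
1. the brass block has been set down on the steel bed, flat, and let go (z of blank_centre in the frame of bed_top between 0.01 and 0.0155 m and angle between blank_centre's own z axis and vertical below 0.06 rad and x of blank_centre in the frame of bed_top between -0.06 and 0.03 m and y of blank_centre in the frame of bed_top between -0.12 and 0.06 m and contact force between blank and bed above 2 N and contact force between blank and the fingers below 0.2 N and linear speed of blank below 0.02 m/s), for 0.2 s.
At the end, for the whole second after the job is handed in: Still pushed by the fingers (over 4 N), the block presses the fence with over 4 N and the bed with over 10 N, weight included; it is flat (0.06 rad), at rest, back within 3 mm of the fence and parallel (0.05 rad), end within 4 mm of the stop, bevel away from the fence (z of blank_centre in the frame of bed_top between 0.01 and 0.0155 m and angle between blank_centre's own z axis and vertical below 0.06 rad and contact force between blank and fence above 4 N and contact force between blank and bed above 10 N and contact force between blank and the fingers above 4 N and x of blank_centre in the frame of fence_face above -0.025 m and y of blank_centre in the frame of stop_face between -0.036 and -0.028 m and x of bevel_mid in the frame of fence_face below -0.03 m and angle between the x axis of blank_centre and the x axis of fence_face, either way round below 0.05 rad and linear speed of blank below 0.01 m/s); the arm keeps its last pose, push and grip.
It fails at once if a bystander is moved by more than 30 mm (distance of any of punch_a, punch_b, hammer, brass_bowl, mallet_head, brass_ring, oak_offcut from where it was at the start of the episode above 0.03 m).
It fails at once if the block is pressed brutally into the fence or bed (over 90 N) (contact force between blank and fence above 90 N or contact force between blank and bed above 90 N).
It also fails if it takes over 69 s, if anything falls off the work surface, if the arm or the gripper's body presses on something with over 40 N, if the wrist force passes 120 N, or if a joint passes its speed limit or range.

ROBOT

A 6-joint arm with a two-finger parallel gripper is mounted at the origin on the work surface. World frame = base frame: x ahead of the robot, y to its left, z up, the work surface at z = 0. Lengths are in m, angles in rad, forces in N, time in s.
With the tool pointing down it reaches from about 0.275 to 0.75 m from the base axis. Payload 10.2 kg.
Tool frame: the origin (TCP) lies at the very end of the fingers, on their centre line; the grasp point (between the pads) lies 19 mm behind it (arm.tcp_to_grasp is the distance from the TCP to the grasp point, in m); z points along the fingers, x is the direction in which the jaws open and shut, and the axes are right-handed (so a half turn about z gives the same grasp; the last joint's range is limited). The gripper opens to 88 mm and grips with 3 to 60 N. Pads are 18 mm wide; open, the fingers measure 123 mm over their backs; the gripper's body (75 mm by 187 mm) begins 45 mm behind the grasp point.
Start: joints at [0.994, 0.313, 1.498, -0, 1.331, -0.223], TCP at [0.182, 0.492, 0.239] pointing down, gripper open.
Joint ranges: [-2.94, 2.94], [-0.97, 2.17], [0.19, 2.56], [-1.23, 4.37], [0.02, 3.11], [-2.88, 2.88]. Speed limits (rad/s): [2.39, 2.39, 3.01, 3.14, 3.14, 3.14].

INTERFACE

Orientations are given as a unit quaternion [x, y, z, w].
In Python, from bench import arm gives the robot as it stands.
- The arm moves only by the tool carry_out, never from a script. Its arguments are lists of equal length, an entry for each row: "slide": the shift along the world's x, y, z in cm, a list of three; "turn": the turn about the world's z in rad; "fingers": the opening, from 0 (shut) to 1 (fully open). A call has 1 to 8 rows; each row shifts and turns the commanded pose from where the row before left it; what a row does not reach is not made up. A row lasts 1/10 s, in which the tool goes at most 50 mm and 8.59 degrees, less where a joint would pass 70% of its speed; a pose out of reach is approached as far as the arm can. A call with a gripper value outside its range is refused whole. The fingers move at their own pace and stop on an object; "force" is the grip in N (left out, the last holds). Time passes only in rows, so rows that do not move let the fingers close. It gives the time, the measured TCP pose, the force and the opening at its end, in the units of the state.
- arm.observe(): the state, without advancing time (a new reading comes with each control period).
- arm.grab_frame(name): name is "side" or "top" or "wrist"; returns a dict with "image" (420x560x3 uint8, red, green, blue), "depth" (420x560 float32, m along the optical axis (not along the pixel's ray), 0 where there is no reading), "intrinsics" (3x3 intrinsics, pixels), "R" (3x3) and "t" (3): a world point X has camera coordinates R X + t; the wrist camera has in their place "hand_eye" (4x4, takes a point from camera to tool coordinates, whose origin is the TCP and whose axes are the tool frame's). Camera axes: x right, y down, z forward; pixel columns grow to the right and rows downward; lengths in m; the calibration is good to about 2 mm. A picture is of the moment at which its call begins: read the wrist's pose just before it.
- arm.job_done(): hands the job in, once; it reports no verdict.
The state is a dict: "time_s": time; "joint_pos": joint angles; "qd": joint speeds; "joint_torque": joint torques, N m; "eef_pos": TCP position; "tcp_rot": TCP orientation; "wrist_force": force on the tool from outside, world axes, zero at the start; "ft_torque": the same for the moment, N m; "finger_gap": opening from 0.0 (shut) to 1.0 (fully open).
Only numpy, scipy, OpenCV 4.12 (cv2) and the standard library are available. Lean on these libraries where they do the work, as an engineer would, in place of code of your own. Each camera call takes 0.05 s, during which the arm holds its last target.

## Working session

There is one attempt and no reset: what is moved stays moved. The work goes in short steps, Python scripts to look and compute and a tool call to move; the robot and the scene stay as the last step left them, time stands still between calls to the robot, and variables do not carry over. Pictures are saved under pics/ and viewed, and the job is handed in when it is done.

Besides the shell and the picture viewer there is one more tool, called after "Call:" as a command line: name --pt "numbers of a row" for each row, then --argument value for the rest. carry_out: Moves the arm, as the interface text tells. Its arguments: {"type":"object","properties":{"slide":{"type":"array","items":{"type":"array","items":{"type":"number"}}},"turn":{"type":"array","items":{"type":"number"}},"fingers":{"type":"array","items":{"type":"number"}},"force":{"type":"number"}},"required":["slide","turn","fingers"]}

```bash
ls; mkdir -p pics; python3 - <<'E'
from bench import arm
import cv2,numpy as np
print(arm.observe())
for n in ["side","top","wrist"]:
    f=arm.grab_frame(n)
    cv2.imwrite(f"pics/{n}0.png",f["image"][:,:,::-1])
    np.savez(f"{n}0.npz",**f)
    print(n,f["intrinsics"].tolist(),[ (k,np.round(f[k],3).tolist()) for k in ("R","t","hand_eye") if k in f])
print(arm.tcp_to_grasp)
E
```

```text
pics
{'time_s': 0.0, 'joint_pos': array([ 9.93634541e-01,  3.13449439e-01,  1.49843033e+00, -6.45397459e-06,
        1.33101290e+00, -2.23388950e-01]), 'qd': array([-0.00080939, -0.00147224,  0.00122407, -0.00112631, -0.0009431 ,
       -0.0004768 ]), 'joint_torque': array([-1.17494048e-03, -4.02209938e+01, -2.52266425e+01,  6.93908427e-02,
        3.53025156e-02, -9.77172476e-05]), 'eef_pos': array([0.18174909, 0.4922716 , 0.2381639 ]), 'tcp_rot': array([ 8.20499070e-01,  5.71647491e-01, -6.01219051e-04,  2.47095032e-04]), 'wrist_force': array([-1.5147548 ,  0.39991259,  0.37001578]), 'ft_torque': array([-0.00399011,  0.00049138,  0.02710502]), 'finger_gap': 1.000634975074661}
side [[395.49030660171286, 0.0, 276.4588116596634], [0.0, 395.49030660171286, 209.28833191410138], [0.0, 0.0, 1.0]] [('R', [[0.956, -0.292, 0.011], [-0.168, -0.581, -0.797], [0.239, 0.76, -0.604]]), ('t', [-0.55, 0.141, 0.926])]
top [[421.69513075297243, 0.0, 277.8097090533513], [0.0, 421.69513075297243, 213.12302969472233], [0.0, 0.0, 1.0]] [('R', [[0.014, -1.0, 0.028], [-0.995, -0.016, -0.096], [0.097, -0.027, -0.995]]), ('t', [-0.024, 0.569, 1.071])]
wrist [[332.1651651739365, 0.0, 280.3291817421913], [0.0, 332.1651651739365, 212.33315629601466], [0.0, 0.0, 1.0]] [('hand_eye', [[1.0, 0.001, 0.001, 0.001], [-0.001, 0.952, 0.306, -0.081], [-0.0, -0.306, 0.952, -0.145], [0.0, 0.0, 0.0, 1.0]])]
0.0187
```

View pics/top0.png

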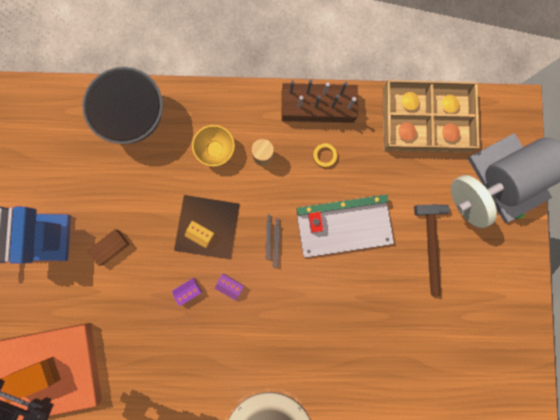

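View pics/side0.png

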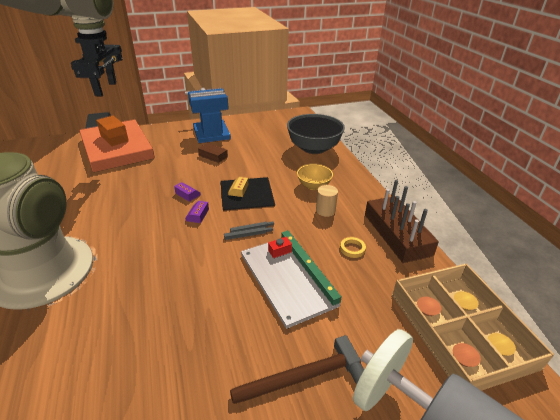

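View pics/wrist0.png

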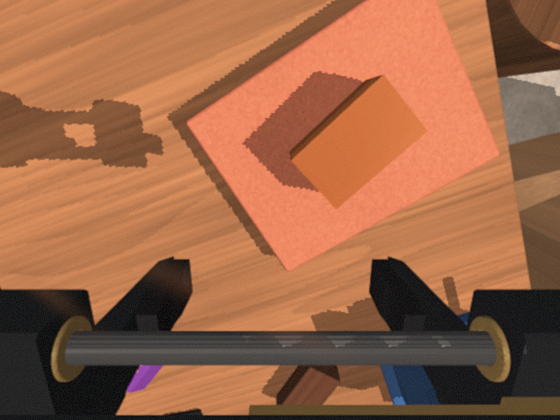

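The top view shows the yellow brass block on the black mat near (200,234). The bed is near (345,228), with the fence on its far (+x) edge and the red stop at (316,222), towards +y. Two purple look-alikes sit at (187,292) and (230,287), and the punches lie between mat and bed.

```bash
cat > h.py <<'E'
import numpy as np, cv2
from scipy.spatial.transform import Rotation as Ro
def cam(f,st=None):
    K=f["intrinsics"]
    if "R" in f: return K,f["R"],f["t"]
    H=f["hand_eye"]; T=np.eye(4); T[:3,:3]=Ro.from_quat(st["tcp_rot"]).as_matrix(); T[:3,3]=st["eef_pos"]
    W=np.linalg.inv(T@H); return K,W[:3,:3],W[:3,3]
def ray(c,uv):
    K,R,t=c; uv=np.atleast_2d(uv).astype(float)
    d=np.c_[uv,np.ones(len(uv))]@np.linalg.inv(K).T
    return -R.T@t, d@R
def plane(c,uv,z):
    o,d=ray(c,uv); return o+d*((z-o[2])/d[:,2])[:,None]
def dep(c,f,uv):
    o,d=ray(c,uv); uv=np.atleast_2d(uv).astype(int); return o+d*f["depth"][uv[:,1],uv[:,0]][:,None]
def proj(c,X):
    K,R,t=c; p=(np.atleast_2d(X)@R.T+t)@K.T; return p[:,:2]/p[:,2:]
def mask(f,lo,hi):
    h=cv2.cvtColor(np.ascontiguousarray(f["image"]),cv2.COLOR_RGB2HSV); return cv2.inRange(h,np.array(lo),np.array(hi))
def tri(c1,u1,c2,u2):
    o1,d1=ray(c1,u1);o2,d2=ray(c2,u2);d1=d1[0];d2=d2[0]
    s=np.linalg.lstsq(np.c_[d1,-d2],o2-o1,rcond=None)[0]
    a=o1+d1*s[0];b=o2+d2*s[1]; return (a+b)/2,np.linalg.norm(a-b)
E
python3 - <<'E'
from h import *
t=dict(np.load("top0.npz"));s=dict(np.load("side0.npz"))
ct=cam(t);cs=cam(s)
def clouds(f,c,lo,hi,box,name):
    m=mask(f,lo,hi);k=np.zeros_like(m);k[box[1]:box[3],box[0]:box[2]]=255;m&=k
    v,u=np.nonzero(m);P=dep(c,f,np.c_[u,v])
    cen=np.array([u.mean(),v.mean()])
    print(name,len(u),"px",cen.round(1),"xyz mean",P.mean(0).round(4),"min",P.min(0).round(3),"max",P.max(0).round(3),"rect",cv2.minAreaRect(P[:,:2].astype(np.float32)))
    return cen
bt=clouds(t,ct,(20,130,120),(35,255,255),(180,210,225,255),"block top")
bs=clouds(s,cs,(20,130,120),(35,255,255),(225,170,255,205),"block side")
print("tri",tri(ct,bt,cs,bs))
a=clouds(t,ct,(0,180,90),(8,255,255),(300,205,330,240),"stop top")
b=clouds(s,cs,(0,180,90),(8,255,255),(260,230,300,265),"stop side")
clouds(t,ct,(55,100,30),(85,255,255),(290,190,395,220),"fence")
clouds(s,cs,(55,100,30),(85,255,255),(270,225,350,310),"fence side")
clouds(t,ct,(0,0,130),(180,60,255),(295,195,400,260),"bed")
E
```

```text
block top 135 px [199.5 231.9] xyz mean [0.5167 0.1845 0.0391] min [0.463 0.014 0.026] max [0.539 0.215 1.121] rect ((0.48927420377731323, 0.11631673574447632), (0.20939812064170837, 0.027975574135780334), 67.8751449584961)
block side 71 px [239.9 183.2] xyz mean [0.5177 0.1836 0.031 ] min [0.496 0.157 0.028] max [0.541 0.213 0.034] rect ((0.517492413520813, 0.1838618367910385), (0.05825060233473778, 0.02707095816731453), 60.95139694213867)
tri (array([0.51759615, 0.18585594, 0.02940634]), np.float64(0.0010250287065467992))
stop top 143 px [315.3 221.6] xyz mean [ 0.5474 -0.1114  0.0435] min [ 0.523 -0.127  0.039] max [ 0.572 -0.095  0.049] rect ((0.5471497774124146, -0.11134280264377594), (0.04727793484926224, 0.02709563449025154), 9.34231185913086)
stop side 303 px [279.7 247.4] xyz mean [ 0.5446 -0.1251  0.0396] min [ 0.328 -0.783 -0.002] max [ 0.574 -0.053  0.678] rect ((0.4594213366508484, -0.42323294281959534), (0.7636836767196655, 0.05559206008911133), 74.0694808959961)
fence 2 px [385. 197.] xyz mean [ 0.6151 -0.2945  0.0368] min [ 0.612 -0.295  0.034] max [ 0.618 -0.294  0.039] rect ((0.6151149868965149, -0.2945449948310852), (0.006195703521370888, 0.0), 165.60227966308594)
fence side 733 px [313.5 270.9] xyz mean [ 0.5949 -0.212   0.0352] min [ 0.328 -0.783  0.018] max [ 0.622 -0.066  0.678] rect ((0.5076699256896973, -0.4420436918735504), (0.760567307472229, 0.12341508269309998), 71.39961242675781)
bed 3492 px [347.2 230.4] xyz mean [ 0.5275 -0.1989  0.0189] min [ 0.459 -0.326 -0.004] max [0.6   0.014 1.121] rect ((0.5221338868141174, -0.1495126187801361), (0.10895851254463196, 0.34206509590148926), 9.339882850646973)
```

Call:
carry_out --pt "3 -2.7 0" --pt "3 -2.7 -1" --pt "3 -2.7 -1" --pt "3 -2.7 -1" --pt "3 -2.7 -1" --pt "3 -2.7 -1" --pt "3 -2.7 -1" --pt "3 -2.7 -1" --turn '[-0.02,-0.02,-0.02,-0.02,-0.02,-0.02,-0.02,0]' --fingers '[1,1,1,1,1,1,1,1]'

```text
time_s: 0.95
eef_pos: [0.4229, 0.2751, 0.1682]
tcp_rot: [0.859, 0.513, -0.0, -0.0]
wrist_force: [0.2, 0.8, 0.2]
finger_gap: 1.001
```

Call:
carry_out --pt "3 -2.7 -1" --pt "3 -2.7 -1" --pt "3 -2.7 -1" --pt "0 0 0" --pt "0 0 0" --turn '[0,0,0,0,0]' --fingers '[1,1,1,1,1]'

```text
time_s: 1.45
eef_pos: [0.5118, 0.1951, 0.1382]
tcp_rot: [0.859, 0.512, -0.001, -0.0]
wrist_force: [-0.5, 0.0, -0.3]
finger_gap: 1.0
```

```bash
cat > w.py <<'E'
import sys
from bench import arm
from h import *
n=sys.argv[1]
st=arm.observe(); f=arm.grab_frame("wrist")
np.savez(n+".npz",**f,**{k:st[k] for k in("eef_pos","tcp_rot")})
cv2.imwrite(f"pics/{n}.png",f["image"][:,:,::-1])
print(st["time_s"],st["eef_pos"].round(4),Ro.from_quat(st["tcp_rot"]).as_matrix()[:,0].round(3),st["wrist_force"].round(2))
E
python3 w.py w1
```

```text
1.45 [0.5118 0.1951 0.1382] [ 0.475  0.88  -0.001] [-0.54  0.04 -0.3 ]
```

View pics/w1.png

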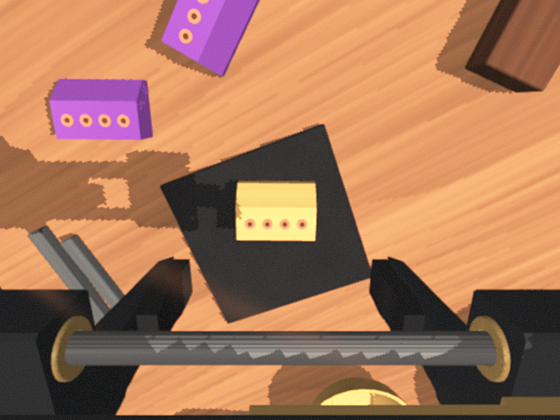

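The wrist view shows the block at (236–317, 181–241), nearly square to the jaws. The bevel is the lighter band on the robot side (top of the image), and the dots are at row 224.

```bash
cat > blk.py <<'E'
from h import *
import sys
fs=[]
for n in sys.argv[1:]:
    f=dict(np.load(n+".npz"));c=cam(f,f)
    m=mask(f,(18,60,110),(36,255,255))
    nn,l,s,ce=cv2.connectedComponentsWithStats(m)
    cand=[i for i in range(1,nn) if s[i,4]>800 and s[i,1]+s[i,3]<300]
    i=max(cand,key=lambda i:s[i,4]); mm=(l==i).astype(np.uint8)*255
    mm=cv2.morphologyEx(mm,cv2.MORPH_CLOSE,np.ones((9,9)))
    ct=max(cv2.findContours(mm,0,2)[0],key=cv2.contourArea)
    p=cv2.approxPolyDP(ct,4,True)[:,0]; print(n,"poly",p.tolist())
    # dots: reddish inside
    h=cv2.cvtColor(np.ascontiguousarray(f["image"]),cv2.COLOR_RGB2HSV)
    d=((mm>0)&((h[:,:,0]<18)|(h[:,:,0]>170))&(h[:,:,1]>60)).astype(np.uint8)
    nn,l,s,ce=cv2.connectedComponentsWithStats(d)
    dots=sorted([ce[j].tolist() for j in range(1,nn) if s[j,4]>=6]); print("dots",np.round(dots,1).tolist())
    dd=np.array(dots); P=plane(c,dd,0.032); print("dots@.032",P.round(4).tolist()); 
    Q=dep(c,f,np.c_[dd[:,0],dd[:,1]+6]);print("depth z",Q[:,2].round(4))
    v=P[-1]-P[0]; print("dir deg",np.degrees(np.arctan2(v[1],v[0])))
    q=np.array(p); print("poly@z.032",plane(c,q,0.032)[:,:2].round(4).tolist())
    fs.append((c,dots))
if len(fs)==2:
    for a,b in zip(fs[0][1],fs[1][1]): print(tri(fs[0][0],a,fs[1][0],b))
E
python3 blk.py w1
```

```text
w1 poly [[238, 184], [237, 239], [314, 239], [314, 184]]
dots [[238.8, 213.0], [249.4, 223.5], [266.9, 223.6], [284.3, 223.7], [301.7, 223.8]]
dots@.032 [[0.497, 0.1663, 0.032], [0.5087, 0.1693, 0.032], [0.5154, 0.1817, 0.032], [0.5221, 0.1939, 0.032], [0.5289, 0.2062, 0.032]]
depth z [0.0315 0.032  0.0315 0.0324 0.0333]
dir deg 51.367561726847754
poly@z.032 [[0.4764, 0.1778], [0.5155, 0.1537], [0.5453, 0.209], [0.5043, 0.2296]]
```

Call:
carry_out --pt "0 0 -3" --pt "0.5 -0.5 -1" --pt "0 0 0" --pt "0 0 0" --turn '[0,0,0,0]' --fingers '[1,1,1,1]'

```text
time_s: 1.9
eef_pos: [0.5171, 0.1908, 0.0996]
tcp_rot: [0.858, 0.513, 0.0, 0.0]
wrist_force: [0.0, 0.0, 1.6]
finger_gap: 0.999
```

```bash
python3 w.py w2; python3 blk.py w1 w2
```

```text
1.9 [0.5171 0.1908 0.0996] [0.474 0.881 0.   ] [0.02 0.01 1.57]
w1 poly [[238, 184], [237, 239], [314, 239], [314, 184]]
dots [[238.8, 213.0], [249.4, 223.5], [266.9, 223.6], [284.3, 223.7], [301.7, 223.8]]
dots@.032 [[0.497, 0.1663, 0.032], [0.5087, 0.1693, 0.032], [0.5154, 0.1817, 0.032], [0.5221, 0.1939, 0.032], [0.5289, 0.2062, 0.032]]
depth z [0.0315 0.032  0.0315 0.0324 0.0333]
dir deg 51.367561726847754
poly@z.032 [[0.4764, 0.1778], [0.5155, 0.1537], [0.5453, 0.209], [0.5043, 0.2296]]
w2 poly [[233, 186], [242, 212], [229, 217], [233, 249], [321, 252], [320, 186]]
dots [[235.8, 244.7], [239.0, 233.5], [244.8, 244.8], [245.0, 239.4], [245.4, 249.4], [245.6, 226.7], [252.4, 233.4], [255.6, 218.7], [257.3, 211.2], [259.6, 233.3], [266.4, 226.5], [266.5, 238.0], [272.3, 221.3], [272.5, 233.1], [276.9, 220.2], [286.3, 233.2], [306.9, 233.6]]
dots@.032 [[0.5129, 0.1588, 0.032], [0.5067, 0.165, 0.032], [0.5158, 0.1643, 0.032], [0.5125, 0.1664, 0.032], [0.5191, 0.1629, 0.032], [0.5046, 0.1715, 0.032], [0.511, 0.1732, 0.032], [0.5028, 0.1804, 0.032], [0.4987, 0.184, 0.032], [0.5133, 0.
[... 159 characters left out ...]
, [0.5289, 0.2061, 0.032]]
depth z [0.0304 0.0314 0.0313 0.0312 0.0057 0.0323 0.0313 0.0315 0.031  0.0318
 0.0331 0.0315 0.0315 0.0311 0.0302 0.032  0.0329]
dir deg 71.29528491938366
poly@z.032 [[0.476, 0.1785], [0.4943, 0.1746], [0.4932, 0.1651], [0.5147, 0.1554], [0.5459, 0.2085], [0.503, 0.2288]]
(array([0.46311331, 0.209594  , 0.18827526]), np.float64(0.002826667968950323))
(array([0.48740676, 0.18775132, 0.10541585]), np.float64(0.003260453275558234))
(array([0.46471438, 0.21509954, 0.19560552]), np.float64(0.004940405931679187))
(array([0.45152693, 0.22749447, 0.23969089]), np.float64(0.007266762513091076))
(array([0.44883053, 0.23052883, 0.2494217 ]), np.float64(0.008097814069121254))
```

View pics/w2.png

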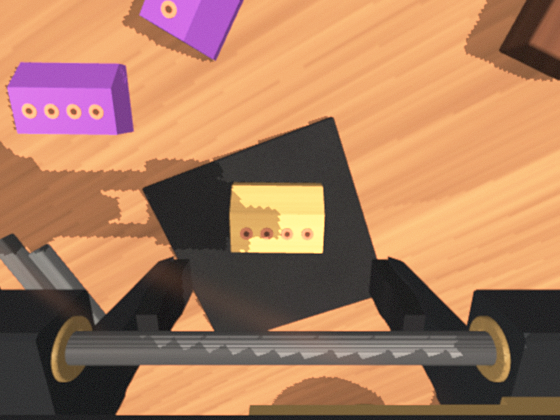

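```bash
python3 - <<'E'
from h import *
a=dict(np.load("w1.npz"));b=dict(np.load("w2.npz"));ca=cam(a,a);cb=cam(b,b)
for p,q in (((249.4,223.5),(246.3,233.5)),((301.7,223.8),(306.9,233.6)),((316.5,240.8),(324,252.8)),((235.5,240.5),(231,252.5))): print(tri(ca,p,cb,q))
xb=np.array([np.cos(np.radians(-28.6)),np.sin(np.radians(-28.6))]);yb=np.array([-xb[1],xb[0]])
for nm,c,f in(("w1",ca,a),("w2",cb,b)):
    g=cv2.cvtColor(np.ascontiguousarray(f["image"]),cv2.COLOR_RGB2HSV)
    col=300; v=g[:,col,2].astype(int); print(nm,"edge rows",[(r,v[r],v[r+1]) for r in range(160,270) if abs(v[r+1]-v[r])>25])
    row=200; print("cols",[(r,g[row,r,2],g[row,r+1,2]) for r in range(200,350) if abs(int(g[row,r+1,2])-int(g[row,r,2]))>25])
E=[(ca,(300,240.8)),(cb,(300,252.8))]
for c,p in E:
    P=plane(c,p,0.032)[0,:2]; print("back xb",P@xb)
for c,p in ((ca,(300,181.5)),(cb,(300,183.5))):
    P=plane(c,p,0.016)[0,:2]; print("front xb(z.016)",P@xb)
for c,l,r,row in ((ca,235.5,316.8,235),(cb,230.5,324.5,248)):
    print("ends yb z.032",[plane(c,(x,row),0.032)[0,:2]@yb for x in(l,r)])
for f,c in((a,ca),(b,cb)):
    print("tcp xb,yb",f["eef_pos"][:2]@xb,f["eef_pos"][:2]@yb)
E
```

```text
(array([0.50716815, 0.17102249, 0.03809845]), np.float64(0.00034190242050053554))
(array([0.52895779, 0.20611791, 0.03173375]), np.float64(0.00015175254661038375))
(array([0.55033681, 0.20954555, 0.0258518 ]), np.float64(5.510981276296204e-06))
(array([0.51914664, 0.14920695, 0.02271672]), np.float64(0.0008247584567856914))
w1 edge rows [(180, np.int64(64), np.int64(109)), (181, np.int64(109), np.int64(144)), (182, np.int64(144), np.int64(218)), (183, np.int64(218), np.int64(253)), (222, np.int64(250), np.int64(224)), (223, np.int64(224), np.int64(179)), (225, np.int64(200), np.int64(238)), (239, np.int64(255), np.int64(227)), (240, np.int64(227), np.int64(96)), (241, np.int64(96), np.int64(46))]
cols [(234, np.uint8(44), np.uint8(104)), (235, np.uint8(104), np.uint8(206)), (236, np.uint8(206), np.uint8(255)), (315, np.uint8(255), np.uint8(160)), (316, np.uint8(160), np.uint8(59)), (347, np.uint8(64), np.uint8(135)), (348, np.uint8(135), np.uint8(216))]
w2 edge rows [(182, np.int64(80), np.int64(117)), (184, np.int64(138), np.int64(196)), (185, np.int64(196), np.int64(253)), (252, np.int64(255), np.int64(139)), (253, np.int64(139), np.int64(51))]
cols [(229, np.uint8(50), np.uint8(133)), (230, np.uint8(133), np.uint8(210)), (322, np.uint8(255), np.uint8(222)), (323, np.uint8(222), np.uint8(102)), (324, np.uint8(102), np.uint8(51))]
back xb 0.3803811119743952
back xb 0.3801420007198891
front xb(z.016) 0.3344710800002301
front xb(z.016) 0.33419093061434674
ends yb z.032 [np.float64(0.38063367735441417), np.float64(0.44673469120955034)]
ends yb z.032 [np.float64(0.38116425025819056), np.float64(0.4466920075818323)]
tcp xb,yb 0.35594630412857825 0.416313940838135
tcp xb,yb 0.36266194023449794 0.4150399093532624
```

Call:
carry_out --pt "-0.3 0.1 -2" --pt "0 0 -2.5" --pt "0 0 -2" --pt "0 0 -1.4" --pt "0 0 -0.8" --pt "0 0 -0.2" --pt "0 0 0" --turn '[0,0,0,0,0,0,0]' --fingers '[1,1,1,1,1,1,1]' --force 30

```text
time_s: 2.65
eef_pos: [0.5143, 0.1916, 0.0102]
tcp_rot: [0.858, 0.513, 0.0, 0.0]
wrist_force: [1.0, -0.5, -0.6]
finger_gap: 1.002
```

```bash
python3 - <<'E'
from bench import arm
import numpy as np
s=arm.observe(); print(s["time_s"],s["eef_pos"].round(4),s["wrist_force"].round(2))
E
```

```text
2.65 [0.5143 0.1916 0.0102] [ 0.98 -0.51 -0.6 ]
```

Call:
carry_out --pt "0 0 0" --pt "0 0 0" --pt "0 0 0" --pt "0 0 0" --pt "0 0 0" --pt "0 0 0" --turn '[0,0,0,0,0,0]' --fingers '[0,0,0,0,0,0]' --force 30

```text
time_s: 3.25
eef_pos: [0.514, 0.1913, 0.0101]
tcp_rot: [0.858, 0.513, -0.0, 0.0]
wrist_force: [-1.7, -2.3, 6.3]
finger_gap: 0.725
```

Call:
carry_out --pt "0 0 0.5" --pt "0 0 2" --pt "0 0 2" --pt "0 0 2" --pt "0 0 2" --pt "0 0 0" --turn '[0,0,0,0,0,0]' --fingers '[0,0,0,0,0,0]'

```text
time_s: 3.85
eef_pos: [0.5148, 0.1918, 0.0966]
tcp_rot: [0.858, 0.513, 0.002, 0.001]
wrist_force: [0.3, -0.1, -5.8]
finger_gap: 0.724
```

```bash
python3 w.py w3
```

```text
3.85 [0.5148 0.1918 0.0966] [0.474 0.881 0.003] [ 0.34 -0.13 -5.84]
```

View pics/w3.png

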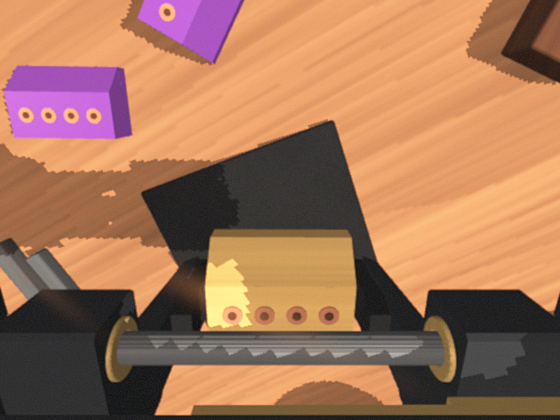

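The grip holds: the gap matches 64 mm and the measured weight is about 5.8 N. Next I carry it to look at the bed.

Call:
carry_out --pt "0 0 2.5" --pt "0 -1 2.5" --pt "0 -2 2" --pt "1 -3 0" --pt "1 -3 0" --pt "1 -3 0" --pt "1 -3 0" --pt "1 -3 0" --turn '[0,0.05,0.06,0.06,0.06,0.06,0.06,0.06]' --fingers '[0,0,0,0,0,0,0,0]'

```text
time_s: 4.7
eef_pos: [0.5635, 0.0104, 0.1627]
tcp_rot: [0.735, 0.678, -0.001, -0.001]
wrist_force: [1.2, 0.6, -4.5]
finger_gap: 0.721
```

Call:
carry_out --pt "1 -3 0" --pt "1 -3 0" --pt "1 -3 0" --pt "1 -3 0" --pt "1 -3 0" --pt "0.5 -2 0" --pt "0 0 0" --pt "0 0 0" --turn '[0.06,0.06,0.06,0.06,0.006,0,0,0]' --fingers '[0,0,0,0,0,0,0,0]'

```text
time_s: 5.5
eef_pos: [0.6183, -0.1581, 0.1628]
tcp_rot: [0.648, 0.762, -0.0, -0.002]
wrist_force: [0.8, 1.0, -6.0]
finger_gap: 0.72
```

```bash
python3 w.py w4
```

```text
5.5 [ 0.6183 -0.1581  0.1628] [-0.161  0.987  0.002] [ 0.77  0.96 -6.04]
```

View pics/w4.png

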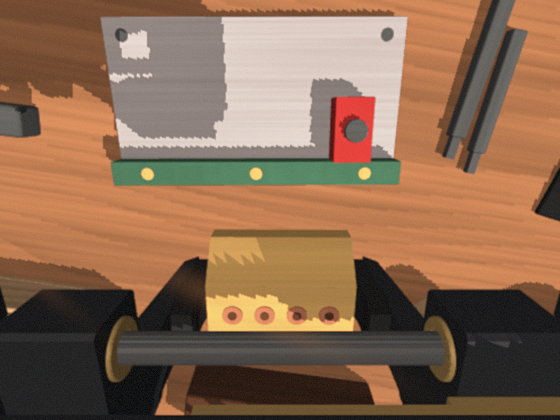

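The wrist view shows the fence top at rows 161–184 and the stop at (332–375, 97–162). The held block is aligned with the fence, bevel on the robot side, away from the fence. I move 4 cm for a second view.

Call:
carry_out --pt "0 -2 0" --pt "0 -2 0" --pt "0 0 0" --pt "0 0 0" --turn '[0,0,0,0]' --fingers '[0,0,0,0]'

```text
time_s: 5.95
eef_pos: [0.6187, -0.1992, 0.1645]
tcp_rot: [0.648, 0.762, 0.0, -0.0]
wrist_force: [0.4, -0.6, -5.4]
finger_gap: 0.728
```

```bash
python3 w.py w5; cat > bed.py <<'E'
from h import *
P={}
for n in("w4","w5"):
    f=dict(np.load(n+".npz"));c=cam(f,f)
    g=mask(f,(60,80,30),(90,255,255)); r=mask(f,(0,180,60),(6,255,255))|mask(f,(174,180,60),(180,255,255))
    g[230:]=0; r[230:]=0
    def big(m):
        k,l,s,_=cv2.connectedComponentsWithStats(m); i=1+np.argmax(s[1:,4]); return l==i
    g=big(g);r=big(r)
    v,u=np.nonzero(g); print(n,"fence depth z med",np.median(dep(c,f,np.c_[u,v])[:,2]))
    # fence bed-side edge: first green row per column, excluding stop cols
    rv,ru=np.nonzero(r); top=[]
    for col in range(u.min()+6,u.max()-6,2):
        if ru.min()-6<col<ru.max()+6: continue
        top.append((col+.5,v[u==col].min()))
    top=np.array(top,float); a=np.polyfit(top[:,0],top[:,1],1); res=np.polyval(a,top[:,0])-top[:,1]; top=top[abs(res)<2]; a=np.polyfit(top[:,0],top[:,1],1)
    print("edge line",a, "rect red",ru.min(),ru.max(),rv.min(),rv.max())
    q=np.array([[u.min(),np.polyval(a,u.min())],[u.max(),np.polyval(a,u.max())]])
    W=plane(c,q,0.036); d=W[1]-W[0]; yaw=np.degrees(np.arctan2(d[1],d[0])); print("fence top edge",W.round(4).tolist(),"ydir deg",yaw)
    yv=d[:2]/np.linalg.norm(d[:2]); xv=np.array([yv[1],-yv[0]])
    print("fence xf",(W[:,:2]@xv).round(4),"yends",(W[:,:2]@yv).round(4))
    # stop left face top edge: leftmost red by row
    L=[];Rr=[]
    for row in range(rv.min()+6,rv.max()-5,3):
        L.append((ru[rv==row].min(),row+.5)); Rr.append((ru[rv==row].max()+1,row+.5))
    Lw=plane(c,L,0.044)[:,:2]; Rw=plane(c,Rr,0.044)[:,:2]
    print("stop face y@z.044",(Lw@yv).round(4),"right",(Rw@yv).round(4)); 
    print("red depth z med",np.median(dep(c,f,np.c_[ru,rv])[:,2]))
    P[n]=(c,q,np.mean(L,0),yv,xv)
    # fence screw dots
    y=mask(f,(18,80,120),(36,255,255)); y[200:]=0;y[:140]=0
    k,l,s,ce=cv2.connectedComponentsWithStats(y); P[n]+=([ce[i] for i in range(1,k) if s[i,4]>30],)
    tcp=f["eef_pos"][:2]; print("tcp xf,yf",tcp@xv,tcp@yv)
    bz=mask(f,(0,0,150),(180,40,255)); bz[160:]=0; vv,uu=np.nonzero(bz&(cv2.erode(bz,np.ones((9,9))))); print("bed depth z",np.median(dep(c,f,np.c_[uu,vv])[:,2]))
    print("xv",xv,"yv",yv)
A=sorted(P["w4"][5],key=lambda p:p[0]);B=sorted(P["w5"][5],key=lambda p:p[0])
for a,b in zip(A,B): print("screw",a.round(1),b.round(1),tri(P["w4"][0],a,P["w5"][0],b))
print("stop edge tri",tri(P["w4"][0],P["w4"][2],P["w5"][0],P["w5"][2]))
E
python3 bed.py
```

```text
5.95 [ 0.6187 -0.1992  0.1645] [-0.16   0.987  0.   ] [ 0.38 -0.56 -5.35]
w4 fence depth z med 0.035186210071532886
edge line [-5.40004718e-03  1.60927976e+02] rect red 330 373 97 161
fence top edge [[0.6032, -0.2985, 0.036], [0.5641, -0.0669, 0.036]] ydir deg 99.58664836822852
fence xf [0.5451 0.5451] yends [-0.3948 -0.1599]
stop face y@z.044 [-0.2178 -0.2177 -0.2176 -0.2175 -0.2174 -0.2181 -0.218  -0.2179 -0.2178
 -0.2177 -0.2176 -0.2176 -0.2175 -0.2181 -0.218  -0.218  -0.2179 -0.2178] right [-0.186  -0.1858 -0.1864 -0.1863 -0.1861 -0.1859 -0.1865 -0.1863 -0.1861
 -0.186  -0.1866 -0.1864 -0.1862 -0.186  -0.1858 -0.1857 -0.1863 -0.1861]
red depth z med 0.04321182352851177
tcp xf,yf 0.58335473886371 -0.25884669783871145
bed depth z 0.015323555390010457
xv [0.98603487 0.16653898] yv [-0.16653898  0.98603487]
w5 fence depth z med 0.03521406884810285
edge line [-1.23862241e-03  1.66343507e+02] rect red 376 425 106 168
fence top edge [[0.6024, -0.299, 0.036], [0.5643, -0.0676, 0.036]] ydir deg 99.33670185585338
fence xf [0.5459 0.5459] yends [-0.3928 -0.1583]
stop face y@z.044 [-0.2191 -
[... 198 characters left out ...]
1 -0.1838
 -0.1843 -0.184  -0.1845 -0.1842 -0.1839 -0.1836 -0.1841 -0.1838]
red depth z med 0.043135475776537646
tcp xf,yf 0.5782017613729887 -0.29696557620727304
bed depth z 0.015361659824015883
xv [0.986752   0.16223594] yv [-0.16223594  0.986752  ]
screw [147.  173.6] [197.4 180.1] (array([ 0.60977851, -0.27006297,  0.03525765]), np.float64(0.00012442436832448456))
screw [255.6 173.2] [262.5 191. ] (array([ 0.61035194, -0.19878891,  0.00144973]), np.float64(0.03653009082434835))
screw [364.1 172.9] [304.5 179.9] (array([ 0.50263772, -0.23212287,  0.51820918]), np.float64(0.011130453896584883))
stop edge tri (array([ 0.55081136, -0.12385082,  0.01762932]), np.float64(0.000504952336336422))
```

View pics/w5.png

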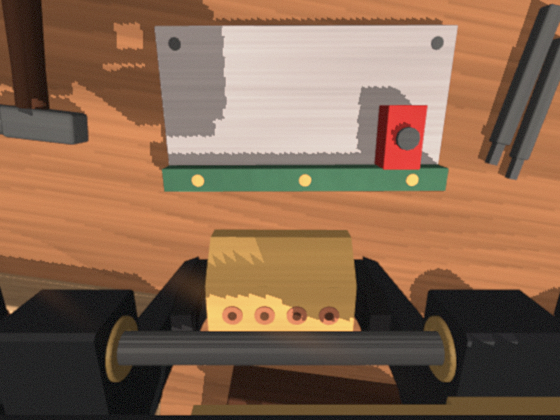

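Call:
carry_out --pt "-3 0.3 0" --pt "-3 0.3 0" --pt "0 0 -3" --pt "0 0 -3" --pt "0 0 -3" --pt "0 0 -2.5" --pt "0 0 -1.5" --pt "0 0 0" --turn '[0,0,0,0,0,0,0,0]' --fingers '[0,0,0,0,0,0,0,0]'

```text
time_s: 6.8
eef_pos: [0.5582, -0.1918, 0.0332]
tcp_rot: [0.647, 0.762, -0.0, -0.002]
wrist_force: [-0.4, 0.4, -5.5]
finger_gap: 0.724
```

```bash
python3 w.py w6; python3 - <<'E'
from bench import arm
import cv2
f=arm.grab_frame("side");i=f["image"][200:340,200:400,::-1];cv2.imwrite("pics/s6.png",cv2.resize(i,None,fx=3,fy=3))
E
```

```text
6.8 [ 0.5582 -0.1918  0.0332] [-0.162  0.987  0.002] [-0.43  0.44 -5.54]
```

View pics/s6.png

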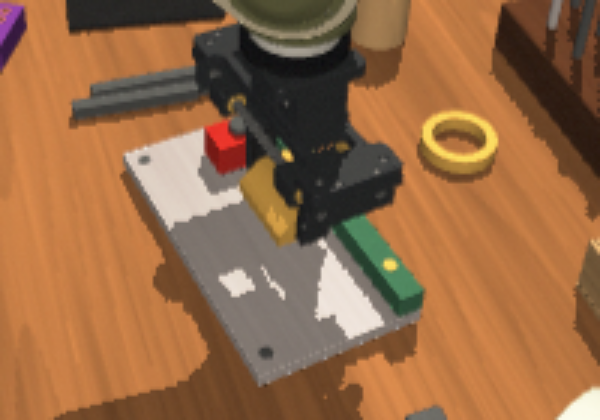

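View pics/w6.png

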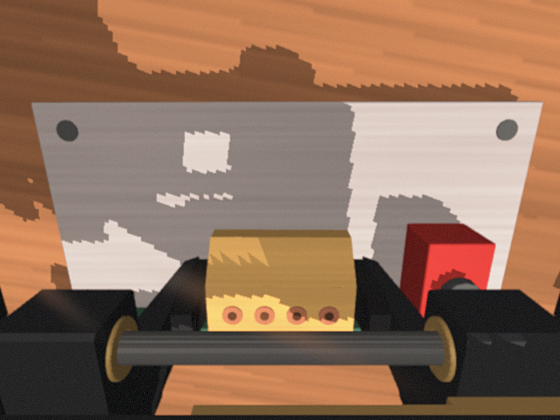

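The block hangs over the bed behind the stop, bevel on the side away from the fence, and the finger is clear of the stop (407–490, 225). I lower it gently.

Call:
carry_out --pt "0 0 -0.5" --pt "0 0 -0.4" --pt "0 0 -0.2" --pt "0 0 0" --pt "0 0 0" --turn '[0,0,0,0,0]' --fingers '[0,0,0,0,0]'

```text
time_s: 7.4
eef_pos: [0.559, -0.1925, 0.0238]
tcp_rot: [0.647, 0.762, 0.0, 0.0]
wrist_force: [1.0, 0.7, -5.5]
finger_gap: 0.719
```

Call:
carry_out --pt "0 0 -0.1" --pt "0 0 -0.1" --pt "0 0 0" --pt "0 0 0" --turn '[0,0,0,0]' --fingers '[0,0,0,0]'

```text
time_s: 7.8
eef_pos: [0.5589, -0.1925, 0.0217]
tcp_rot: [0.647, 0.762, -0.0, -0.0]
wrist_force: [0.5, 0.4, -5.4]
finger_gap: 0.725
```

Call:
carry_out --pt "0 0 -0.1" --pt "0 0 0" --pt "0 0 0" --turn '[0,0,0]' --fingers '[0,0,0]'

```text
time_s: 8.1
eef_pos: [0.5589, -0.1925, 0.0207]
tcp_rot: [0.647, 0.762, -0.0, -0.0]
wrist_force: [0.2, 0.2, -6.1]
finger_gap: 0.724
```

Call:
carry_out --pt "0 0 -0.1" --pt "0 0 0" --pt "0 0 0" --turn '[0,0,0]' --fingers '[0,0,0]'

```text
time_s: 8.4
eef_pos: [0.5591, -0.1926, 0.0201]
tcp_rot: [0.647, 0.762, 0.0, 0.0]
wrist_force: [-1.1, 0.3, 0.8]
finger_gap: 0.723
```

Call:
carry_out --pt "0 0 0" --pt "0 0 0" --pt "0 0 0" --pt "0 0 0" --pt "0 0 0" --turn '[0,0,0,0,0]' --fingers '[0.88,0.88,0.88,0.88,0.88]'

```text
time_s: 8.9
eef_pos: [0.5589, -0.1926, 0.0197]
tcp_rot: [0.648, 0.762, 0.0, 0.0]
wrist_force: [0.2, 0.3, -0.2]
finger_gap: 0.88
```

Call:
carry_out --pt "0 0 1" --pt "0 0 2" --pt "0 0 3" --pt "0 0 3" --pt "0 0 3" --pt "0 0 0" --pt "0 0 0" --turn '[0,0,0,0,0,0,0]' --fingers '[0.88,0.88,0.88,0.88,0.88,0.88,0.88]'

```text
time_s: 9.6
eef_pos: [0.5589, -0.1925, 0.1402]
tcp_rot: [0.647, 0.762, 0.0, 0.0]
wrist_force: [-0.3, -0.9, -0.5]
finger_gap: 0.88
```

```bash
python3 w.py w7
```

```text
9.6 [ 0.5589 -0.1925  0.1402] [-0.162  0.987 -0.001] [-0.31 -0.86 -0.48]
```

View pics/w7.png

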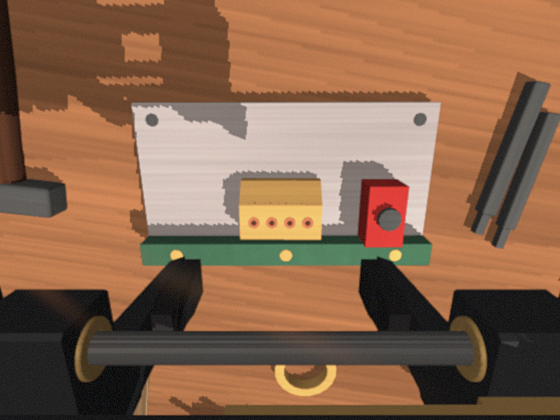

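The block sits flat on the bed, parallel to the fence, bevel towards the robot. There is about 35 mm between it (right end at column 322) and the stop (column 360). Next I shut the fingers, come down behind its −y end, and push it along to the stop.

Call:
carry_out --pt "0.5 -3 0" --pt "0.5 -3.2 0" --pt "0 0 -2" --pt "0 0 -3" --pt "0 0 -3" --pt "0 0 -2.5" --pt "0 0 -1.2" --pt "0 0 0" --turn '[0,0,0,0,0,0,0,0]' --fingers '[0,0,0,0,0,0,0,0]'

```text
time_s: 10.45
eef_pos: [0.5679, -0.2538, 0.0206]
tcp_rot: [0.648, 0.762, -0.0, -0.002]
wrist_force: [0.1, 0.1, -0.4]
finger_gap: 0.178
```

```bash
python3 w.py w8
```

```text
10.45 [ 0.5679 -0.2538  0.0206] [-0.161  0.987  0.003] [ 0.12  0.14 -0.37]
```

View pics/w8.png

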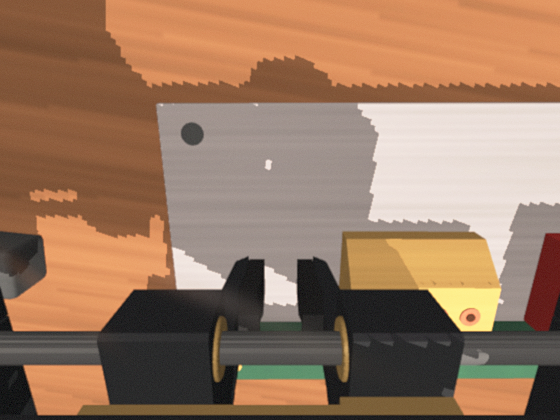

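Call:
carry_out --pt "0 0 0.1" --pt "0 0 0" --pt "0 0 0" --pt "-0.1 0.6 0" --pt "-0.1 0.6 0" --pt "-0.1 0.6 0" --pt "-0.1 0.6 0" --pt "0 0 0" --turn '[0,0,0,0,0,0,0,0]' --fingers '[0,0,0,0,0,0,0,0]'

```text
time_s: 11.3
eef_pos: [0.5648, -0.2295, 0.0238]
tcp_rot: [0.647, 0.762, 0.0, -0.0]
wrist_force: [-0.7, -0.6, 0.3]
finger_gap: 0.006
```

Call:
carry_out --pt "-0.1 0.4 0" --pt "-0.05 0.4 0" --pt "-0.05 0.4 0" --pt "0 0 0" --turn '[0,0,0,0]' --fingers '[0,0,0,0]'

```text
time_s: 11.7
eef_pos: [0.5629, -0.2179, 0.0237]
tcp_rot: [0.647, 0.762, 0.0, -0.0]
wrist_force: [0.4, 0.1, -0.0]
finger_gap: 0.004
```

```bash
python3 w.py w9
```

```text
11.7 [ 0.5629 -0.2179  0.0237] [-0.162  0.987  0.   ] [ 0.36  0.14 -0.03]
```

View pics/w9.png

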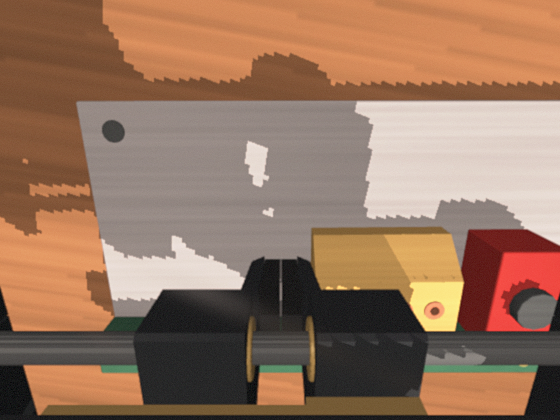

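Call:
carry_out --pt "-0.05 0.3 0" --pt "-0.05 0.3 0" --pt "-0.05 0.3 0" --pt "0 0 0" --turn '[0,0,0,0]' --fingers '[0,0,0,0]'

```text
time_s: 12.15
eef_pos: [0.5613, -0.209, 0.0237]
tcp_rot: [0.647, 0.762, 0.0, -0.0]
wrist_force: [0.4, -0.8, -0.3]
finger_gap: 0.001
```

```bash
python3 w.py w10; python3 - <<'E'
from bench import arm
import cv2
f=arm.grab_frame("side");i=f["image"][200:340,200:400,::-1];cv2.imwrite("pics/s10.png",cv2.resize(i,None,fx=3,fy=3))
E
```

```text
12.15 [ 0.5613 -0.209   0.0237] [-0.162  0.987  0.   ] [ 0.4  -0.83 -0.3 ]
```

View pics/w10.png

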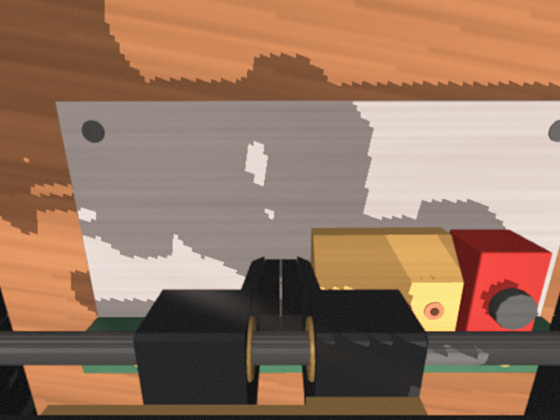

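View pics/s10.png

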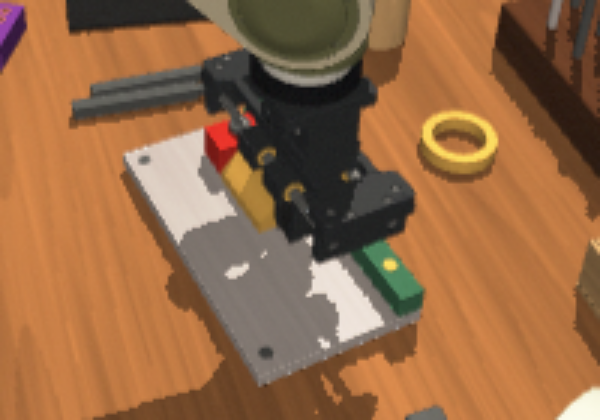

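The block moves with the finger: its right front edge is at column 446 and the stop begins at 452, so a few millimetres remain.

Call:
carry_out --pt "-0.04 0.2 0" --pt "0 0.1 0" --pt "0 0 0" --turn '[0,0,0]' --fingers '[0,0,0]'

```text
time_s: 12.55
eef_pos: [0.561, -0.2064, 0.0237]
tcp_rot: [0.647, 0.762, -0.0, -0.0]
wrist_force: [0.1, -0.9, 0.3]
finger_gap: 0.004
```

Call:
carry_out --pt "-0.03 0.2 0" --pt "0 0 0" --pt "0 0 0" --turn '[0,0,0]' --fingers '[0,0,0]'

```text
time_s: 12.85
eef_pos: [0.5607, -0.2049, 0.0237]
tcp_rot: [0.648, 0.762, -0.0, 0.0]
wrist_force: [-0.4, -4.9, -1.4]
finger_gap: 0.005
```

A 5 N reaction shows the block is against the stop. I back off, lift and look.

Call:
carry_out --pt "0.1 -0.7 0" --pt "0 0 2" --pt "0 0 3" --pt "0 0 3" --pt "0 0 3" --pt "0.2 1.5 0" --pt "0 0 0" --pt "0 0 0" --turn '[0,0,0,0,0,0,0,0]' --fingers '[0,0,0,0,0,0,0,0]'

```text
time_s: 13.65
eef_pos: [0.5632, -0.1959, 0.1324]
tcp_rot: [0.647, 0.762, -0.0, -0.001]
wrist_force: [0.5, -0.7, 0.0]
finger_gap: 0.003
```

```bash
python3 w.py w11
```

```text
13.65 [ 0.5632 -0.1959  0.1324] [-0.162  0.987  0.002] [ 0.47 -0.68  0.04]
```

View pics/w11.png

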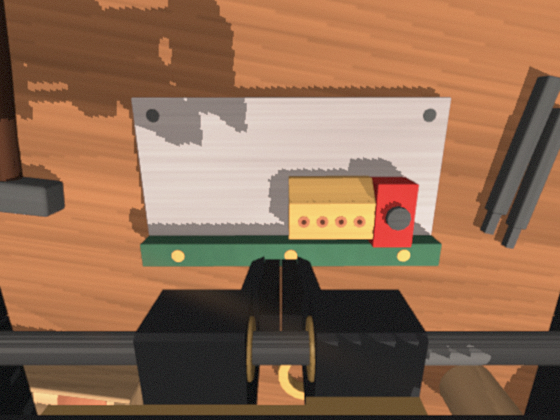

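The block's right end touches the stop (column 375), with its back parallel to the fence (edge rows about 237–240). I move round to the bevel side at tip height of about 36 mm, short of contact.

Call:
carry_out --pt "-2.5 1.6 0" --pt "-2.4 1.5 0" --pt "0 0 -3" --pt "0 0 -3" --pt "0 0 -2.5" --pt "0 0 -1.1" --pt "0 0 0" --pt "0 0 0" --turn '[0,0,0,0,0,0,0,0]' --fingers '[0,0,0,0,0,0,0,0]'

```text
time_s: 14.5
eef_pos: [0.5151, -0.1658, 0.0383]
tcp_rot: [0.648, 0.762, 0.0, 0.0]
wrist_force: [-0.2, -0.3, -0.1]
finger_gap: 0.004
```

```bash
python3 w.py w12
```

```text
14.5 [ 0.5151 -0.1658  0.0383] [-0.161  0.987 -0.   ] [-0.2  -0.25 -0.13]
```

View pics/w12.png

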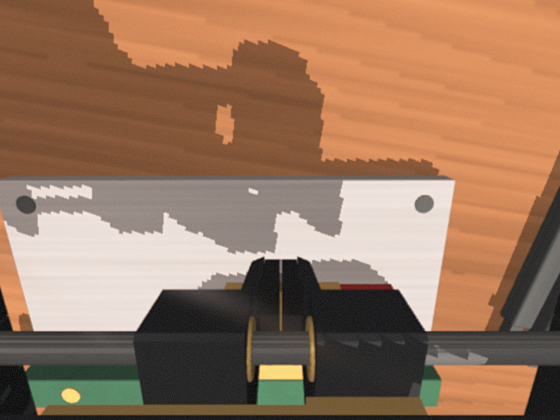

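Call:
carry_out --pt "0.4 0.07 -0.2" --pt "0.4 0.07 0" --pt "0.3 0.05 0" --pt "0 0 0" --turn '[0,0,0,0]' --fingers '[0,0,0,0]'

```text
time_s: 14.95
eef_pos: [0.5262, -0.1635, 0.0359]
tcp_rot: [0.647, 0.762, 0.0, 0.0]
wrist_force: [0.0, 1.1, 0.5]
finger_gap: 0.009
```

Call:
carry_out --pt "0.2 0.03 0" --pt "0.2 0.03 0" --pt "0 0 0" --turn '[0,0,0]' --fingers '[0,0,0]'

```text
time_s: 15.25
eef_pos: [0.5299, -0.163, 0.0357]
tcp_rot: [0.647, 0.762, -0.0, 0.0]
wrist_force: [-0.5, 0.5, 0.1]
finger_gap: 0.004
```

Call:
carry_out --pt "0.2 0.03 0" --pt "0.1 0.02 0" --pt "0 0 0" --turn '[0,0,0]' --fingers '[0,0,0]'

```text
time_s: 15.55
eef_pos: [0.5326, -0.1625, 0.0356]
tcp_rot: [0.647, 0.762, -0.0, -0.0]
wrist_force: [-1.9, -0.4, 0.4]
finger_gap: 0.008
```

Call:
carry_out --pt "0.2 0.03 0" --pt "0 0 0" --pt "0 0 0" --turn '[0,0,0]' --fingers '[0,0,0]'

```text
time_s: 15.85
eef_pos: [0.5348, -0.1622, 0.0357]
tcp_rot: [0.647, 0.762, 0.0, 0.0]
wrist_force: [-1.3, -0.3, 0.4]
finger_gap: 0.005
```

Call:
carry_out --pt "0.2 0.03 0" --pt "0 0 0" --pt "0 0 0" --turn '[0,0,0]' --fingers '[0,0,0]'

```text
time_s: 16.15
eef_pos: [0.5368, -0.1619, 0.0357]
tcp_rot: [0.647, 0.762, 0.0, 0.0]
wrist_force: [-1.1, 0.2, 1.2]
finger_gap: 0.004
```

Call:
carry_out --pt "0.2 0.03 0" --pt "0 0 0" --pt "0 0 0" --turn '[0,0,0]' --fingers '[0,0,0]'

```text
time_s: 16.45
eef_pos: [0.5377, -0.1616, 0.0354]
tcp_rot: [0.647, 0.762, -0.001, -0.001]
wrist_force: [-7.4, -1.8, 2.4]
finger_gap: 0.003
```

Fence contact shows as 7 N into the fence. Now I add downward push in small steps.

Call:
carry_out --pt "0 0 -0.1" --pt "0 0 0" --pt "0 0 0" --turn '[0,0,0]' --fingers '[0,0,0]'

```text
time_s: 16.75
eef_pos: [0.5378, -0.1617, 0.0351]
tcp_rot: [0.647, 0.762, -0.001, -0.001]
wrist_force: [-10.4, -0.4, 8.5]
finger_gap: 0.007
```

Call:
carry_out --pt "0.01 0 -0.04" --pt "0 0 0" --pt "0 0 0" --pt "0 0 0" --pt "0 0 0" --turn '[0,0,0,0,0]' --fingers '[0,0,0,0,0]'

```text
time_s: 17.25
eef_pos: [0.5378, -0.1617, 0.035]
tcp_rot: [0.647, 0.762, -0.001, -0.001]
wrist_force: [-12.3, -0.2, 13.2]
finger_gap: 0.005
```

```bash
python3 w.py w13; python3 - <<'E'
from bench import arm
import cv2
for n,b in(("side",(200,340,200,400)),("top",(170,280,270,420))):
    f=arm.grab_frame(n);i=f["image"][b[0]:b[1],b[2]:b[3],::-1];cv2.imwrite(f"pics/{n}13.png",cv2.resize(i,None,fx=4,fy=4))
s=arm.observe();print(s["time_s"],s["wrist_force"].round(2),s["eef_pos"].round(4))
E
```

```text
17.25 [ 0.5378 -0.1617  0.035 ] [-0.162  0.987  0.001] [-12.26  -0.22  13.16]
17.4 [-10.99  -1.3   13.44] [ 0.5378 -0.1617  0.035 ]
```

View pics/w13.png

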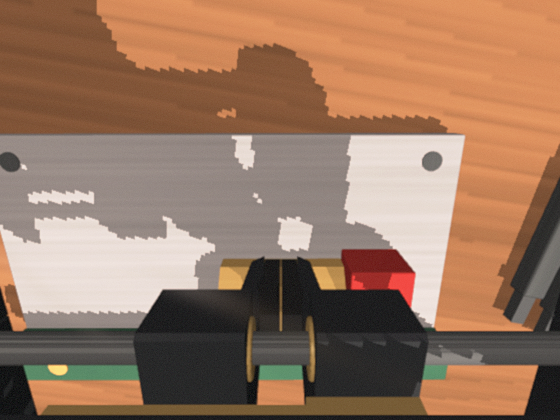

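View pics/side13.png

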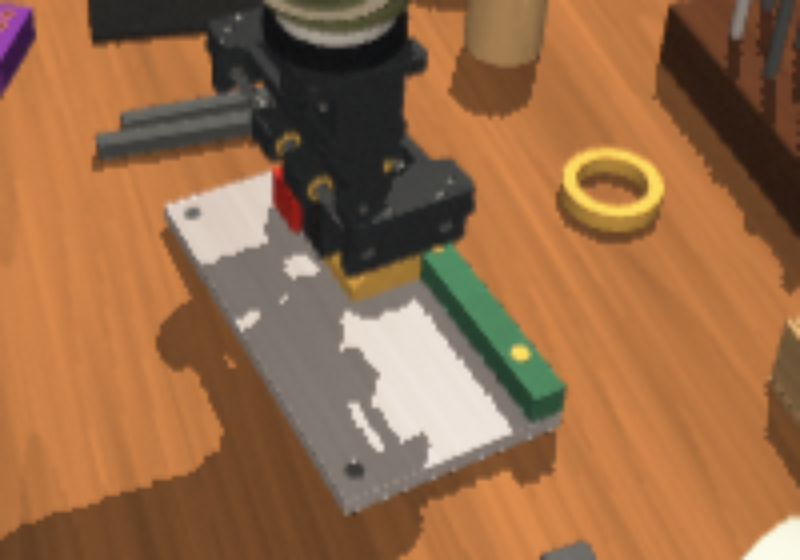

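View pics/top13.png

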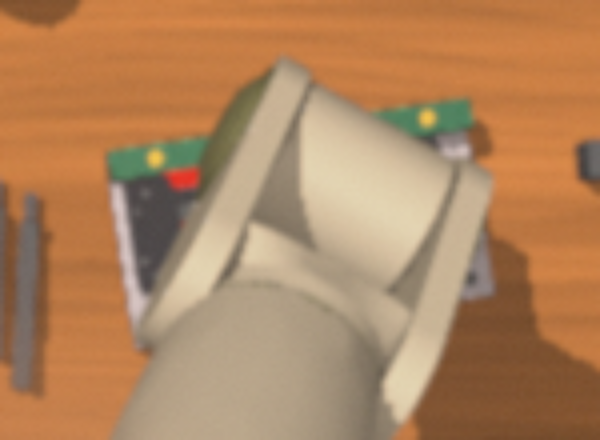

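The finger is on the bevel, the block's end is against the red stop (column 342 in the wrist view), and its back meets the fence in the side view. I add a little more push into the fence, because bed friction takes part of it.

Call:
carry_out --pt "0.05 0.01 0" --pt "0 0 0" --pt "0 0 0" --pt "0 0 0" --pt "0 0 0" --pt "0 0 0" --pt "0 0 0" --pt "0 0 0" --turn '[0,0,0,0,0,0,0,0]' --fingers '[0,0,0,0,0,0,0,0]'

```text
time_s: 18.2
eef_pos: [0.5379, -0.1617, 0.035]
tcp_rot: [0.647, 0.762, -0.001, -0.002]
wrist_force: [-15.0, -0.3, 13.3]
finger_gap: 0.005
```

```bash
python3 w.py w14; python3 - <<'E'
from h import *
f=dict(np.load("w14.npz"));c=cam(f,f)
xv=np.array([.9866,.1633]);yv=np.array([-.1633,.9866])
b=mask(f,(15,80,80),(36,255,255));r=mask(f,(0,180,60),(8,255,255))
for row in range(258,300,6):
    R=np.nonzero(r[row])[0]; B=np.nonzero(b[row,200:360])[0]+200
    if len(R) and len(B): print(row,"block cols",B.min(),B.max(),"stop from",R.min())
E
```

```text
18.2 [ 0.5379 -0.1617  0.035 ] [-0.162  0.987  0.001] [-15.02  -0.31  13.34]
258 block cols 307 338 stop from 342
264 block cols 221 342 stop from 344
270 block cols 220 343 stop from 345
276 block cols 219 344 stop from 346
282 block cols 218 344 stop from 346
288 block cols 218 345 stop from 347
294 block cols 280 281 stop from 402
```

```bash
python3 -c "
from bench import arm
print(arm.job_done()); s=arm.observe(); print(s['time_s'],s['wrist_force'].round(1))"
```

```text
the job is handed in; nothing more can be done
None
the job is handed in; nothing more can be done
```

I gripped the brass block by its ends and set it on the bed with the bevel away from the fence. I let go, slid it to the red stop with shut fingers, then pushed on the bevel to bring its back to the fence. I handed the job in at about 18 s, still pushing, and it reports no verdict.

**Last checks:**
- **Push:** the wrist read 15 N along world x, which is within about 9° of square to the fence, and 13 N down onto the bed. The pose was steady. Allowing for bed friction, I estimate about 10 N actually reaches the fence, though fence and bed forces can only be inferred from the wrist.
- **Stop:** the last picture shows 1 to 4 pixels between block and stop, 2 on most rows (about 1 mm). The slide ended with a 5 N reaction from the stop.
- **Back against the fence:** the arm hid the back edge at the end. That it sits flat rests on the sharp rise in force at contact, on the earlier view showing it parallel, and on the side view.
- **Other pieces:** I planned the path clear of them and felt no unexpected contact, but I did not measure their positions again.

**Disagreements:** heights from two views only 4 cm apart were noisy, with 23 to 38 mm for the block's top. I relied on the depth reading of 32 mm, which agreed with the 32 mm given in the text. One bed check (triangulating the front edge of the stop) gave 18 mm instead of 44 mm, because different edges were matched, so I used the stop's far face instead. Two of the three fence-screw matches also failed; the good one gave 35 mm.

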